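Shut and latch the chute cover

TASK

Close off the scrap chute so nothing rolls into the bucket: take the galvanized cover by its bar and lower it gently until it lies fully down on its stop, without letting it fall shut, and only then swing the red-gripped latch handle across it until the handle has ridden over the brass cam and dropped fully into the notch. Let go of everything, and leave the loose muffler, spring compressor and choke lever where they lie.

Things in the scene. Friction and masses are not known exactly. Their poses are not given: they have to be found in the camera images.
- station: Fixed galvanized chute hopper. Origin: bench level, middle of the front edge; x towards the hinge, y left, z up. Its flat deck, 280 long, 350 wide, rises to +x at 0.56 rad from a front edge 35 above the bench (mm). Deck coordinates used below: s up the slope from the front edge, y, n square to the deck; station x = s cos0.56 - n sin0.56, z = 35 + s sin0.56 + n cos0.56.
- cover_hinge (a point): Middle of the cover's hinge axis (along station y), deck coordinates s 235, y 0, n 0 mm. The point's axes are the station's. The hinge's friction, 0.25 N m, holds the cover when it is opened beyond about 1.4 rad; lower than about 1.3 rad it drops and slams if let go.
- cover (a joint): Cover angle, rad: 0 = down on its stop, flush on the deck; grows as the free end rises about the hinge (at q it points q up from the down-slope direction); limit 1.85, starts at 1.60 to 1.80. Steel plate 135 x 190 mm, 0.5 kg. Lowered at 0.5 rad/s or less it is set down gently; over 1.2 rad/s in the last 0.2 rad is a slam.
- cover_grip (a point): Middle of the cover's dark steel pull bar: round, 12 mm thick, 100 long, along station y, with a leg at each end; 172 mm from the hinge along the cover (37 past its free edge), 42 mm off its outer side, at y 35. Turns with the cover; shut it is at s 63, n 42. Pinch it across, from above or tilted; open the fingers only about 40 mm when letting go, the cover's edge is near.
- latch_pivot (a point): Where the latch handle's pivot axis, square to the deck, meets the deck: s 125, y -135, n 0 mm. The handle is a flat dark steel arm with a red upright grip 90 mm from this axis.
- latch (a joint): Handle angle about its pivot, rad, counter-clockwise seen from above: 0 = pointing up the slope (open), 1.57 = along station +y across the cover. Starts -0.20 to 0.30, limits -0.35 and 1.74; friction 0.12 N m keeps it in place. With the cover down, its follower (65 mm out) meets the brass cam at about 0.75, is 9 mm up at 1.18 to 1.28, and past 1.42 drops into the notch (1.42 to 1.74).
- latch_lift (a joint): How far the handle is raised along its pivot axis, m: 0 = bottom of its travel, 0.009 on top of the cam, about 0.002 when dropped into the notch, limit 0.030. A spring presses it down with 4 N (at 0) to 8 N (at 0.030), besides its weight of 0.2 kg. It may also be lifted by hand, and sinks when let go.
- latch_grip (a point): On the axis of the handle's red plastic grip: a round post 26 mm thick, 55 long, square to the deck, 90 mm from the pivot; foot (top of the arm) at n 38, top at n 93, this point at n 75 mm, all plus the lift. It does not turn in the arm but can turn between the fingers. Held by a tool square to the deck (tilted 0.56 rad, fingers pointing to station +x and down) it clears the conduit.
- conduit_end (a point): Free end of a fixed horizontal conduit, 20 mm thick, that crosses above the opened latch handle: axis at station x 178, z 310 mm, from its upright at y -235 to this end at y -115. A tool pointing straight down at the opened handle would strike it.
- muffler: Loose rusty steel muffler, 110 x 75 x 60 mm box with rounded edges and a short pipe; origin under its centre. Leave alone.
- spring_compressor: Loose blackened C-shaped valve spring compressor, 170 x 85 x 16 mm; origin under its centre. Leave alone.
- choke_lever: Loose green plastic choke lever lying in front of the hopper, 115 x 34 x 12 mm; origin under its centre. Leave alone.

How it is judged:
By the outcome, as a careful person would: the job done as asked, in the order asked, and still so for the second after the job is handed in, with the robot touching nothing.
It also fails if it takes over 64 s, if anything falls off the work surface, if the arm or the gripper's body presses on something with over 40 N, if the wrist force passes 120 N, or if a joint passes its speed limit or range.

ROBOT

A 6-joint arm with a two-finger parallel gripper is mounted at the origin on the work surface. World frame = base frame: x ahead of the robot, y to its left, z up, the work surface at z = 0. Lengths are in mm, angles in degrees, forces in N, time in s.
With the tool pointing down it reaches from about 325 to 1000 mm from the base axis. Payload 5.1 kg.
Tool frame: the origin (TCP) lies between the finger pads; the fingertips stand 25 mm ahead of it and the grasp point (between the pads) lies 6 mm ahead of it; z points along the fingers, y is the line along which they close (so a half turn about z gives the same grasp; the last joint's range is limited). The gripper opens to 85 mm and grips with 20 to 120 N. Pads are 22 mm wide; open, the fingers measure 114 mm over their backs; the gripper's body (76 mm by 85 mm) begins 54 mm behind the grasp point. The pads swing forward as they close: fully open they stand 13 mm farther back than shut.
Start: joints at [67.689, 7.093, 94.555, -0, 78.352, -4.733], TCP at [196.327, 619.629, 256.322] pointing down, gripper open.
Joint ranges: [-149.61, 149.61], [-58.7, 133.49], [1.44, 155.28], [-77.14, 257.14], [18.33, 153.61], [-166.67, 166.67]. Speed limits (degrees/s): [147.25, 147.25, 180, 180, 180, 180].

INTERFACE

Orientations are given as [roll, pitch, yaw] about the fixed x, y, z axes, in that order (R = Rz(yaw) Ry(pitch) Rx(roll)).
In Python, from cell import * gives the robot as it stands.
- The arm moves only by the tool jog_arm, never from a script. Its arguments are lists of equal length, an entry for each row: "delta_pos": the shift along the tool's x, y, z normalised to -1 to 1, where 1 is 200 mm, a list of three; "rotation": the turn, a rotation vector about the tool's x, y, z normalised to -1 to 1, where 1 is 90 degrees, a list of three; "grip": the closure, from -1 (fully open) to 1 (shut), so that 0 is half open. A call has 1 to 5 rows; each row is the pose to reach, as a shift and turn from the pose commanded when the call began, along the tool's axes at that moment; what a row does not reach only later rows make up. A row lasts 1/12 s, in which the tool goes at most 41.7 mm and 7.16 degrees, less where a joint would pass 70% of its speed; a pose out of reach is approached as far as the arm can. A call with a number of a shift or a turn outside -1 to 1 is refused whole. A call with a gripper value outside its range is refused whole. The fingers move at their own pace and stop on an object; "force" is the grip in N (left out, the last holds). Time passes only in rows, so rows that repeat a pose let the fingers close. It gives the time, the measured TCP pose, the force, the opening and the grip force at its end, in the units of the state.
- get_state(): the state, without advancing time (a new reading comes with each control period).
- camera(name): name is "scene" or "side" or "wrist"; returns a dict with "pixels" (384x512x3 uint8, blue, green, red), "depth" (384x512 float32, mm along the optical axis (not along the pixel's ray), 0 where there is no reading), "camera_matrix" (3x3 intrinsics, pixels), "R" (3x3) and "t" (3): a world point X has camera coordinates R X + t; the wrist camera has in their place "mount" (4x4, takes a point from camera to tool coordinates, whose origin is the TCP and whose axes are the flange's). Camera axes: x right, y down, z forward; pixel columns grow to the right and rows downward; lengths in mm; the calibration is good to about 2 mm. A picture is of the moment at which its call begins: read the wrist's pose just before it.
- hand_in(): hands the job in; it is judged then, once.
Trained networks look in a picture, given as the dict that the camera call returned (one of the last four; its "shot" number tells which), for a name from the list of things; names that differ only in an ending like _2 or _b are one class to them, and where a whole thing is asked for, a point or a joint stands for the part that bears it (a point fixed in the world has none). Each returns a list of dicts, best first, with "confidence" (0 to 1); they miss things now and then, are a little off and sometimes report something else, mostly with a low value. They report only what shows in the picture. A call takes as long as a camera call.
- spot_in(name, picture): "point" ([row, column] in pixels, amid what is visible of it).
- regions_of(name, picture): "mask" (384x512 bool, what is visible of it) and "point" ([row, column] in pixels, amid what is visible of it).
The state is a dict: "time_s": time; "joints": joint angles; "dq": joint speeds; "tau": joint torques, N m; "eef_pos": TCP position; "ee_rot": TCP orientation; "force": force on the tool from outside, world axes, zero at the start; "ft_torque": the same for the moment, N m; "width": opening from 0.0 (shut) to 1.0 (fully open); "grip_force": force on a finger pad.
Only numpy, scipy, OpenCV 4.12 (cv2) and the standard library are available. Lean on these libraries where they do the work, as an engineer would, in place of code of your own. Each camera call takes 0.05 s, during which the arm holds its last target. There are 200 camera calls.

## Working session

There is one attempt and no reset: what is moved stays moved. The work goes in short steps, Python scripts to look and compute and a tool call to move; the robot and the scene stay as the last step left them, time stands still between calls to the robot, and variables do not carry over. Pictures are saved under pics/ and viewed, at most 10 in all, crops included, and the job is handed in when it is done.

Besides the shell and the picture viewer there is one more tool, called after "Emit:" as name(argument=value, ...) on one line, values as JSON. jog_arm: Moves the arm, as the interface text tells. Scaled input: -1 to 1 covers 200 mm each way for a shift and 90 degrees each way for a turn. Its arguments: {"type":"object","properties":{"delta_pos":{"type":"array"},"rotation":{"type":"array"},"grip":{"type":"array"},"force":{"type":"number"}},"required":["delta_pos","rotation","grip"]}

```bash
ls; mkdir -p pics; cat > h.py <<'E'
from cell import *
import numpy as np, cv2
from scipy.spatial.transform import Rotation as Ro
def cloud(p):
    K=p["camera_matrix"];d=p["depth"];v,u=np.mgrid[:384,:512]
    c=np.stack([(u-K[0][2])/K[0][0]*d,(v-K[1][2])/K[1][1]*d,d],-1)
    return (c-np.array(p["t"]))@np.array(p["R"])  # R^T(c-t)
E
python3 - <<'E'
from h import *
print(get_state())
for n in("scene","side"):
    p=camera(n);cv2.imwrite(f"pics/{n}0.png",p["pixels"])
    np.savez(f"{n}0.npz",cl=cloud(p),d=p["depth"],R=p["R"],t=p["t"],K=p["camera_matrix"])
    cl=cloud(p)
    for o in("station","cover","latch","cover_grip","latch_grip","muffler","spring_compressor","choke_lever"):
        for r in regions_of(o,p)[:2]:
            m=r["mask"]&(p["depth"]>0)
            print(n,o,round(r["confidence"],2),r["point"],m.sum(),np.median(cl[m],0).round() if m.any() else "")
            np.save(f"{n}_{o}.npy",m) if r["confidence"]>.5 else 0
E
```

```text
pics
{'time_s': 0.0, 'joints': array([ 6.76903205e+01,  7.13533892e+00,  9.46354079e+01,  2.27866868e-04,
        7.83513298e+01, -4.73322363e+00]), 'dq': array([-0.0161215 ,  0.01740547, -0.04848222,  0.03237968, -0.02736191,
       -0.04903452]), 'tau': array([-5.64101374e-04, -4.23621762e+01, -3.65443146e+01, -1.75183714e-04,
        7.19618081e-03,  1.32888371e-05]), 'eef_pos': array([196.10351993, 619.11899577, 255.01846299]), 'ee_rot': array([-1.79878358e+02, -1.02956314e-02,  1.62423487e+02]), 'force': array([-0.09161292, -0.66863876, -0.13139288]), 'ft_torque': array([ 0.02318158,  0.01705676, -0.02988076]), 'grip_force': 0.0, 'width': 1.0011791945805186}
scene station 0.77 [271.6, 259.3] 12967 [699. 173.  88.]
scene cover 0.83 [228.1, 282.9] 1982 [608. 153. 233.]
scene cover 0.53 [188.0, 198.3] 356 [ 517. -246.   15.]
scene latch 0.47 [211.6, 250.4] 209 [601.  22. 196.]
scene cover_grip 0.64 [227.7, 283.2] 2017 [608. 154. 233.]
scene cover_grip 0.34 [211.3, 251.0] 156 [603.  25. 201.]
scene latch_grip 0.53 [210.6, 250.6] 137 [609.  27. 207.]
scene muffler 0.91 [242.9, 375.8]
[... 320 characters left out ...]
72.  89.]
side station 0.61 [202.9, 263.0] 14115 [626. 125.  63.]
side cover 0.73 [153.6, 238.0] 1099 [597. 144. 259.]
side cover 0.46 [302.0, 311.8] 848 [ 518. -252.   16.]
side latch 0.57 [199.4, 268.5] 406 [586.  12. 163.]
side cover_grip 0.92 [152.9, 241.2] 1015 [597. 146. 257.]
side cover_grip 0.56 [195.6, 262.6] 14230 [627. 126.  63.]
side latch_grip 0.77 [191.5, 269.3] 310 [592.  14. 174.]
side muffler 0.97 [197.7, 160.6] 763 [401. 407.  49.]
side spring_compressor 0.64 [301.6, 314.4] 908 [ 519. -253.   16.]
side spring_compressor 0.53 [200.8, 266.9] 382 [585.  12. 163.]
side choke_lever 0.58 [260.1, 196.4] 268 [363.  75.   9.]
side choke_lever 0.3 [153.1, 243.4] 1257 [600. 152. 250.]
```

```bash
python3 - <<'E'
import cv2,numpy as np
a=cv2.imread("pics/scene0.png")[130:370,150:420];b=cv2.imread("pics/side0.png")[90:330,120:390]
cv2.imwrite("pics/v1.png",cv2.resize(np.vstack([a]),None,fx=2.2,fy=2.2,interpolation=3))
cv2.imwrite("pics/v2.png",cv2.resize(b,None,fx=2.2,fy=2.2,interpolation=3))
E
```

```text
(no output)
```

View pics/v1.png

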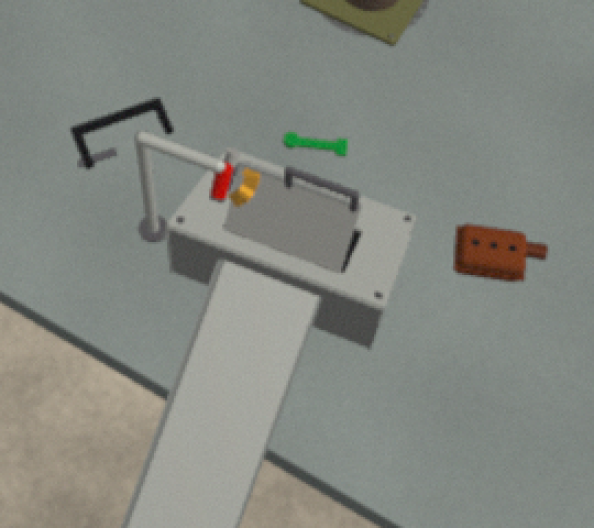

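View pics/v2.png

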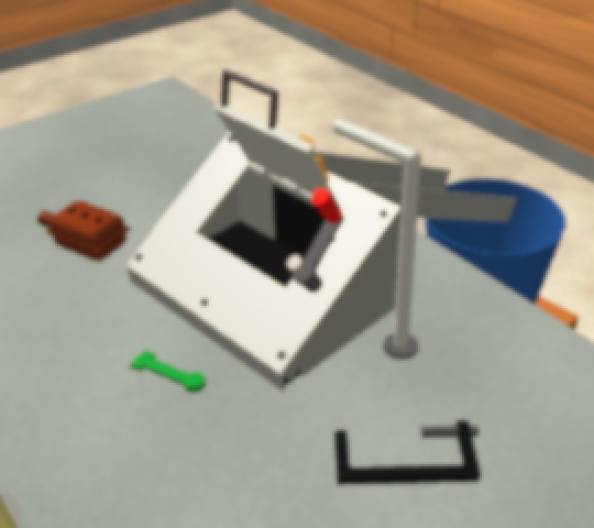

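Scene view: hopper with open cover (bar at crop 320,190), red grip (222,182) under the conduit end; the side view shows the open hole and latch clearly. I'll fit the station pose from the deck plane now.

```bash
cat > fit.py <<'E'
import numpy as np
from scipy.spatial.transform import Rotation as Ro
c,s=np.cos(.56),np.sin(.56)
rng=np.random.default_rng(0)
for n in("side","scene"):
    z=np.load(n+"0.npz");m=np.load(n+"_station.npy");P=z["cl"][m]
    P=P[(P[:,2]>5)&(P[:,2]<260)]
    best=0
    for _ in range(3000):
        q=P[rng.choice(len(P),3,False)];k=np.cross(q[1]-q[0],q[2]-q[0]);l=np.linalg.norm(k)
        if l<500: continue
        k/=l;k*=np.sign(k[2])
        if abs(k[2]-c)>.05: continue
        i=abs((P-q[0])@k)<3
        if i.sum()>best: best=i.sum();I=i
    D=P[I];ce=D.mean(0);k=np.linalg.svd(D-ce,full_matrices=False)[2][2];k*=np.sign(k[2])
    yaw=np.arctan2(-k[1],-k[0])
    # deck axes
    ex=np.array([np.cos(yaw),np.sin(yaw),0]);ey=np.array([-ex[1],ex[0],0])
    a=D@ex;b=D@ey;sl=(D[:,2]-35)/s
    print(n,best,"n_z",k[2],"yaw",np.degrees(yaw),"x0",np.median(a-sl*c))
    print(" s pct",np.percentile(sl,[0,.5,1,50,99,99.5,100]).round(1)," y pct",np.percentile(b,[0,.5,1,2,98,99,99.5,100]).round(1))
    # y extents over s bands
    for lo in range(0,280,40):
        w=(sl>lo)&(sl<lo+40)
        if w.sum()>30: print("  ",lo,w.sum(),np.percentile(b[w],[0,1,3,97,99,100]).round(1))
E
python3 fit.py
```

```text
side 4044 n_z 0.8467205465339931 yaw 8.038054522807139 x0 452.52065763283065
 s pct [ -3.6   2.1   3.6  86.4 278.8 281.2 285.8]  y pct [-183.3 -114.4 -113.4 -111.9  230.5  234.1  236.3  238.9]
   0 895 [-114.5 -111.5 -106.5  218.6  230.2  236.6]
   40 961 [-114.4 -111.8 -106.8  222.4  231.8  237.5]
   80 706 [-114.5 -112.9 -108.3  226.1  231.9  237.2]
   120 319 [-115.2 -113.5 -112.3  232.5  236.   238.9]
   160 344 [-173.2 -112.9 -111.   231.7  235.4  238.8]
   200 383 [-183.3 -181.6 -168.1  230.9  236.3  237.8]
   240 394 [-115.2 -113.6 -110.9  228.7  234.8  237.9]
scene 2169 n_z 0.8842364521064863 yaw -172.2777485695672 x0 -863.1441904458495
 s pct [-56.5 -55.3 -54.2  67.3 229.6 231.2 242.4]  y pct [-238.1 -221.1 -205.1 -146.8   40.4   72.1   90.   164.4]
   0 346 [-141.1 -139.6 -136.7    7.8   11.2   12.4]
   40 361 [-140.8 -139.5 -136.     8.8   11.6   13.6]
   80 344 [-147.3 -140.9 -137.6    9.    11.9   13.4]
   120 339 [-140.7 -138.6 -136.8    9.6   12.7   14. ]
   160 223 [-235.4 -229.  -202.6   70.3   92.2  108.7]
   200 54 [-238.1 -236.5 -233.2  127.7  162.1  164.4]
```

```bash
cat > st.py <<'E'
import numpy as np
from scipy.spatial.transform import Rotation as Ro
YAW=np.radians(8.04);X0,Y0=452.5,61.4
c,s=np.cos(.56),np.sin(.56)
Rz=Ro.from_euler('z',YAW).as_matrix()
O=Rz@[X0,Y0,0]
def w2s(P): return (np.asarray(P)-O)@Rz       # world->station
def s2w(P): return np.asarray(P)@Rz.T+O
def w2d(P):
    p=w2s(P);x=p[...,0];z=p[...,2]-35
    return np.stack([x*c+z*s,p[...,1],-x*s+z*c],-1)
def d2w(d):
    d=np.asarray(d,float);return s2w(np.stack([d[...,0]*c-d[...,2]*s,d[...,1],35+d[...,0]*s+d[...,2]*c],-1))
E
python3 - <<'E'
from st import *
print("O",O)
for n in("side","scene"):
    z=np.load(n+"0.npz");P=z["cl"];ok=z["d"]>0;D=w2d(P)
    m=ok&(abs(D[...,2])<12)&(D[...,0]>5)&(D[...,0]<275)&(abs(D[...,1])<170)
    d=D[m]; A=np.c_[d[:,0]-140,d[:,1],np.ones(len(d))]; r=np.linalg.lstsq(A,d[:,2],rcond=None)[0]
    print(n,m.sum(),"n plane",r,"med",np.median(d[:,2]))
    m2=ok&(abs(D[...,2])<6)&(D[...,0]>-10)&(D[...,0]<290)&(abs(D[...,1])<200);d=D[m2]
    print(" y",np.percentile(d[:,1],[0.3,1,99,99.7])," s",np.percentile(d[:,0],[.3,1,99,99.7]))
    # cover+bar
    m=ok&(D[...,2]>25)&(D[...,0]>120)&(D[...,0]<330)&(abs(D[...,1]-10)<110)
    d=D[m]; rel=np.stack([-(d[:,0]-235),d[:,2]],-1) # down-slope, normal
    r=np.hypot(*rel.T); q=np.arctan2(rel[:,1],rel[:,0])
    pl=(r<130)&(abs(d[:,1])<80); print(" plate q",np.percentile(q[pl],[10,50,90]),pl.sum())
    b=(r>165)&(r<190); print(" bar",b.sum(),"r",np.median(r[b]),"q",np.median(q[b])-np.arctan2(42,172),"y",np.percentile(d[b,1],[2,50,98]), "world",np.median(P[m][b],0))
    # latch
    try:
        im=__import__("cv2").imread(f"pics/{n}0.png").astype(int)
        red=ok&(im[...,2]>130)&(im[...,1]<60)&(im[...,0]<60)&(D[...,2]>30)&(D[...,2]<120)
        d=D[red]; e=d.mean(0); print(" red",red.sum(),e,"n",np.percentile(d[:,2],[2,98]),"ang",np.arctan2(e[1]+135,e[0]-125),"r",np.hypot(e[1]+135,e[0]-125))
    except Exception as ex: print(ex)
E
```

```text
O [439.46455205 124.08512195   0.        ]
side 4253 n plane [0.00368623 0.00087645 0.35617192] med 0.07796844369585187
 y [-175.82609609 -174.84158925  172.88886615  175.73959881]  s [  1.28839657   2.91124915 278.77870789 281.59959851]
 plate q [1.69490266 1.72035402 1.78965348] 499
 bar 132 r 181.53167700237935 q 1.6469683588747284 y [-20.19111137  30.75572968  85.49260411] world [589.97562821 176.3864128  336.17141417]
 red 98 [192.73296092 -87.9824085   72.01470371] n [30.74253537 95.4103081 ] ang 0.6067965289986293 r 82.45245845891337
scene 1902 n plane [ 0.00159213 -0.00183498  0.52152466] med 0.3364644627745612
 y [-174.74304654 -172.75032544  173.41997719  174.57866841]  s [ -1.7714348    2.41316534 284.2325974  286.51111869]
 plate q [1.69556613 1.75087002 1.86658166] 1184
 bar 146 r 180.97750451362933 q 1.6774017094262894 y [-18.16440415  35.64112862  88.16433684] world [593.290845   182.30060235 336.60360764]
 red 76 [ 221.33529326 -115.97269929   66.50915114] n [35.85072047 94.0056671 ] ang 0.1950013549017788 r 98.1963690770988
```

```bash
cat > plan.py <<'E'
from st import *
import json,os
def load():
    if os.path.exists("cmd.json"):
        j=json.load(open("cmd.json"));return np.array(j["p"]),Ro.from_quat(j["q"])
    return np.array([196.327,619.629,256.322]),Ro.from_euler("xyz",[180,0,162.422],degrees=True)
def save(p,R): json.dump(dict(p=list(p),q=list(R.as_quat())),open("cmd.json","w"))
def delta(pt,Rt):
    p,R=load();return (R.inv().apply(pt-p)/200).round(3),((R.inv()*Rt).as_rotvec()/(np.pi/2)).round(3)
def apply(d,r):
    "log last row of a call"
    p,R=load();save(p+R.apply(np.array(d)*200),R*Ro.from_rotvec(np.array(r)*np.pi/2))
def bar(q):
    a=172*np.cos(q)-42*np.sin(q);n=172*np.sin(q)+42*np.cos(q);return d2w([235-a,35,n])
def tool(tilt,extra=0):  # fingers pointing down tilted 'tilt' rad toward station +x, tool y along station +-x
    z=np.array([np.sin(tilt),0,-np.cos(tilt)]);x=np.array([0,1.,0]);M=np.c_[x,np.cross(z,x),z]
    return Ro.from_matrix(Rz@M)
E
python3 - <<'E'
from plan import *
import cv2
from scipy.optimize import least_squares
cams={n:np.load(n+"0.npz") for n in("side","scene")}
def proj(z,P): 
    X=P@z["R"].T+z["t"];return (X@z["K"].T)[:,:2]/X[:,2:]
for n,z in cams.items():
    im=cv2.imread(f"pics/{n}0.png").astype(int)
    red=(im[...,2]>90)&(im[...,1]<.5*im[...,2])&(im[...,0]<.5*im[...,2])
    v,u=np.where(red);D=w2d(z["cl"][red]);k=np.hypot(D[:,0]-200,D[:,1]+120)<90
    uv=np.array([u[k].mean(),v[k].mean()]);print(n,k.sum(),uv,[u[k].min(),u[k].max(),v[k].min(),v[k].max()])
    for a in np.arange(-.2,.45,.1):
        P=d2w(np.array([[125+90*np.cos(a),-135+90*np.sin(a),h] for h in(38,65.5,93)]))
        print(round(a,2),proj(z,P).round(1).tolist())
for q in(1.6,1.66,1.7): print(q,bar(q))
print(tool(0).as_euler("xyz",degrees=True))
E
```

```text
side 123 [267.89430894 182.82926829] [np.int64(262), np.int64(274), np.int64(175), np.int64(191)]
-0.2 [[279.0, 192.8], [275.8, 188.3], [272.4, 183.5]]
-0.1 [[277.1, 191.3], [273.8, 186.7], [270.4, 182.0]]
0.0 [[274.9, 190.0], [271.6, 185.5], [268.2, 180.7]]
0.1 [[272.6, 189.0], [269.3, 184.4], [265.9, 179.7]]
0.2 [[270.2, 188.2], [266.9, 183.7], [263.4, 179.0]]
0.3 [[267.7, 187.7], [264.3, 183.2], [260.8, 178.5]]
0.4 [[265.1, 187.4], [261.6, 182.9], [258.1, 178.2]]
scene 95 [250.63157895 212.81052632] [np.int64(246), np.int64(255), np.int64(204), np.int64(220)]
-0.2 [[240.2, 214.8], [241.8, 208.1], [243.4, 201.3]]
-0.1 [[242.5, 215.9], [244.1, 209.2], [245.7, 202.4]]
0.0 [[244.9, 216.9], [246.5, 210.2], [248.1, 203.3]]
0.1 [[247.3, 217.7], [249.0, 211.0], [250.6, 204.2]]
0.2 [[249.9, 218.4], [251.5, 211.7], [253.2, 204.9]]
0.3 [[252.5, 219.0], [254.1, 212.3], [255.8, 205.5]]
0.4 [[255.0, 219.5], [256.7, 212.8], [258.5, 206.0]]
1.6 [581.36808414 179.47683864 329.4235344 ]
1.66 [591.52830747 180.91199889 332.16745954]
1.7 [598.38442336 181.88044463 333.65268701]
[180.     0.    98.04]
```

```bash
python3 - <<'E'
from plan import *
p,R=load();T=bar(1.66)+[0,0,100]
for f in(1/3,2/3,1):
    print(R.inv().apply((T-p)*f)/200)
print(delta(T,tool(0)))
E
```

```text
[-0.84873714 -0.49813255 -0.29307577]
[-1.69747429 -0.99626511 -0.58615153]
[-2.54621143 -1.49439766 -0.8792273 ]
(array([-2.546, -1.494, -0.879]), array([ 0.   , -0.   ,  0.715]))
```

Emit:
jog_arm(delta_pos=[[-0.6,-0.35,-0.7],[-0.6,-0.35,-0.7],[-0.6,-0.35,-0.7],[-0.6,-0.35,-0.7],[-0.6,-0.35,-0.7]], rotation=[[0,0,0],[0,0,0],[0,0,0],[0,0,0],[0,0,0]], grip=[[-1],[-1],[-1],[-1],[-1]])

```text
schema error: expected a number
```

Emit:
jog_arm(delta_pos=[[-0.85,-0.5,-0.1],[-0.85,-0.5,-0.1],[-0.85,-0.5,-0.1],[-0.85,-0.5,-0.1],[-0.85,-0.5,-0.1]], rotation=[[0,0,0.35],[0,0,0.35],[0,0,0.35],[0,0,0.35],[0,0,0.35]], grip=[[-0.3],[-0.3],[-0.3],[-0.3],[-0.3]])

```text
schema error: expected a number
```

```bash
python3 - <<'E'
from cell import *
from plan import *
apply([-.6,-.35,-.7],[0,0,0]);apply([-.85,-.5,-.1],[0,0,.35])
s_=get_state();print(s_["eef_pos"],s_["ee_rot"],s_["time_s"],s_["width"],load()[0],load()[1].as_euler("xyz",degrees=True))
print(delta(bar(1.66)+[0,0,100],tool(0)))
E
```

```text
[196.36953294 619.63193753 256.34347608] [1.79997831e+02 3.39140110e-03 1.62420382e+02] 0.9 0.9970823517120802 [421.44528496 369.98573897 416.322     ] [180.      0.    130.922]
(array([-1.271,  0.023, -0.079]), array([ 0.   , -0.   ,  0.365]))
```

Emit:
jog_arm(delta_pos=[[-0.6,-0.35,-0.7],[-0.6,-0.35,-0.7],[-0.6,-0.35,-0.7],[-0.6,-0.35,-0.7],[-0.6,-0.35,-0.7]], rotation=[[0,0,0],[0,0,0],[0,0,0],[0,0,0],[0,0,0]], grip=[-1,-1,-1,-1,-1])

```text
time_s: 1.32
eef_pos: [290.9, 515.4, 399.8]
ee_rot: [179.8, 0.1, 162.4]
force: [0.2, 0.2, 1.1]
width: 0.999
grip_force: 0.0
```

Emit:
jog_arm(delta_pos=[[-0.85,-0.5,-0.1],[-0.85,-0.5,-0.1],[-0.85,-0.5,-0.1],[-0.85,-0.5,-0.1],[-0.85,-0.5,-0.1]], rotation=[[0,0,0.35],[0,0,0.35],[0,0,0.35],[0,0,0.35],[0,0,0.35]], grip=[-0.3,-0.3,-0.3,-0.3,-0.3])

```text
time_s: 1.73
eef_pos: [423.0, 367.7, 417.0]
ee_rot: [179.9, 0.0, 130.6]
force: [0.9, 0.5, -0.0]
width: 0.643
grip_force: 0.0
```

```bash
python3 - <<'E'
from cell import *
from plan import *
s_=get_state();print(s_["eef_pos"],s_["ee_rot"],s_["time_s"],s_["width"],load()[0],load()[1].as_euler("xyz",degrees=True))
print(delta(bar(1.66)+[0,0,100],tool(0)))
E
```

```text
[422.9718797  367.66414706 417.04823148] [1.79942345e+02 4.24115096e-02 1.30559380e+02] 1.7333 0.6428089853139187 [421.44528496 369.98573897 416.322     ] [180.      0.    130.922]
(array([-1.271,  0.023, -0.079]), array([ 0.   , -0.   ,  0.365]))
```

Emit:
jog_arm(delta_pos=[[-0.9,0.0,-0.1],[-0.9,0.0,-0.1],[-0.9,0.0,-0.1],[-0.9,0.0,-0.1],[-0.9,0.0,-0.1]], rotation=[[0,0,0.365],[0,0,0.365],[0,0,0.365],[0,0,0.365],[0,0,0.365]], grip=[-0.3,-0.3,-0.3,-0.3,-0.3])

```text
time_s: 2.15
eef_pos: [542.0, 230.1, 436.8]
ee_rot: [179.9, 0.1, 97.5]
force: [-0.3, 0.1, -0.4]
width: 0.651
grip_force: 0.0
```

```bash
python3 - <<'E'
from plan import *
apply([-.9,0,-.1],[0,0,.365])
print(delta(bar(1.66)+[0,0,60],tool(0)))
E
```

```text
(array([-0.299,  0.221,  0.221]), array([ 0., -0.,  0.]))
```

Emit:
jog_arm(delta_pos=[[-0.3,0.22,0.1],[-0.3,0.22,0.22],[-0.3,0.22,0.22],[-0.3,0.22,0.22]], rotation=[[0,0,0],[0,0,0],[0,0,0],[0,0,0]], grip=[-0.3,-0.3,-0.3,-0.3])

```text
time_s: 2.48
eef_pos: [591.4, 179.1, 388.4]
ee_rot: [-179.6, 0.0, 97.9]
force: [-1.0, 0.4, -0.3]
width: 0.651
grip_force: 0.0
```

```bash
python3 - <<'E'
from h import *
from plan import *
apply([-.3,.22,.22],[0,0,0])
s_=get_state();p=camera("wrist");M=np.array(p["mount"]);cv2.imwrite("pics/w1.png",p["pixels"])
print(s_["eef_pos"],s_["ee_rot"],load()[0])
K=p["camera_matrix"];d=p["depth"];v,u=np.mgrid[:384,:512]
c_=np.stack([(u-K[0][2])/K[0][0]*d,(v-K[1][2])/K[1][1]*d,d],-1)
T=c_@M[:3,:3].T+M[:3,3]
W=T@Ro.from_euler("xyz",s_["ee_rot"],degrees=True).as_matrix().T+s_["eef_pos"]
S=w2s(W);ok=(d>0)&(S[...,2]>315)&(S[...,2]<350)&(abs(S[...,1]-35)<60)&(S[...,0]>100)&(S[...,0]<220)
q=S[ok];print(ok.sum(),q.mean(0),np.percentile(q,[3,50,97],axis=0))
print("pred",w2s(bar(1.66)))
E
```

```text
[591.36569162 179.1186596  388.43440371] [-1.79624324e+02  1.98022701e-02  9.79047008e+01] [591.33997294 180.7501987  392.322     ]
2680 [158.69628798  40.71154435 335.9262858 ] [[153.07136801 -14.34315144 329.47322408]
 [158.60770892  42.92495325 336.64906581]
 [164.40156199  87.88899695 338.37245849]]
pred [158.51712733  35.         332.16745954]
```

View pics/w1.png

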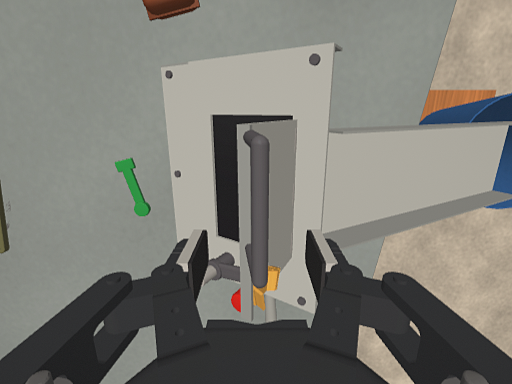

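The wrist view shows the bar (col 260, rows 135–285) centred between the pads, and the measured position matches the prediction within about 1 mm. Descend and grip.

Emit:
jog_arm(delta_pos=[[0,0,0.14],[0,0,0.285],[0,0,0.285],[0,0,0.285]], rotation=[[0,0,0],[0,0,0],[0,0,0],[0,0,0]], grip=[-0.3,-0.3,-0.3,-0.3])

```text
time_s: 2.87
eef_pos: [590.2, 181.9, 335.2]
ee_rot: [-179.9, -0.0, 98.2]
force: [0.3, -0.2, 0.3]
width: 0.649
grip_force: 0.0
```

Emit:
jog_arm(delta_pos=[[0,0,0],[0,0,0],[0,0,0],[0,0,0],[0,0,0]], rotation=[[0,0,0],[0,0,0],[0,0,0],[0,0,0],[0,0,0]], grip=[1,1,1,1,1], force=40)

```text
time_s: 3.28
eef_pos: [591.8, 181.1, 337.8]
ee_rot: [179.8, -0.0, 98.1]
force: [-1.5, 0.2, 5.5]
width: 0.124
grip_force: 39.0
```

```bash
python3 - <<'E'
from plan import *
apply([0,0,.285],[0,0,0])
p0,R=load();b0=bar(1.66);off=p0-b0;print(off)
q=1.66;row=[]
qs=[1.66-0.042*i for i in range(0,41)]
base=bar(1.66)
for k in range(0,40,5):
    b=bar(qs[k]);print(k,round(qs[k],3),[(R.inv().apply(bar(x)-b)/200).round(3).tolist() for x in qs[k+1:k+6]])
print("end",(R.inv().apply(bar(0)-base)/200), qs[40])
E
```

```text
[-0.18833454 -0.16180019  3.15454046]
0 1.66 [[0.0, -0.036, 0.009], [0.0, -0.072, 0.02], [0.0, -0.107, 0.032], [0.0, -0.141, 0.046], [0.0, -0.175, 0.061]]
5 1.45 [[0.0, -0.033, 0.017], [0.0, -0.066, 0.035], [0.0, -0.098, 0.054], [0.0, -0.129, 0.074], [0.0, -0.159, 0.096]]
10 1.24 [[0.0, -0.029, 0.023], [0.0, -0.057, 0.048], [0.0, -0.084, 0.073], [0.0, -0.11, 0.1], [0.0, -0.135, 0.127]]
15 1.03 [[0.0, -0.024, 0.029], [0.0, -0.046, 0.058], [0.0, -0.067, 0.089], [0.0, -0.087, 0.12], [0.0, -0.105, 0.153]]
20 0.82 [[0.0, -0.017, 0.033], [0.0, -0.033, 0.067], [0.0, -0.047, 0.101], [0.0, -0.06, 0.136], [0.0, -0.071, 0.171]]
25 0.61 [[0.0, -0.01, 0.036], [0.0, -0.018, 0.072], [0.0, -0.025, 0.109], [0.0, -0.03, 0.145], [0.0, -0.034, 0.182]]
30 0.4 [[0.0, -0.002, 0.037], [0.0, -0.003, 0.074], [0.0, -0.002, 0.111], [-0.0, 0.001, 0.149], [-0.0, 0.005, 0.186]]
35 0.19 [[-0.0, 0.006, 0.037], [-0.0, 0.013, 0.073], [-0.0, 0.021, 0.109], [-0.0, 0.032, 0.145], [-0.0, 0.043, 0.18]]
end [ 3.55907175e-04 -6.37249279e-01  1.14059007e+00] -0.02000000000000024
```

Emit:
jog_arm(delta_pos=[[0,-0.036,0.009],[0,-0.072,0.02],[0,-0.107,0.032],[0,-0.141,0.046],[0,-0.175,0.061]], rotation=[[0,0,0],[0,0,0],[0,0,0],[0,0,0],[0,0,0]], grip=[1,1,1,1,1])

```text
time_s: 3.7
eef_pos: [556.4, 176.1, 323.8]
ee_rot: [179.9, -0.0, 98.1]
force: [0.4, 2.4, 4.3]
width: 0.125
grip_force: 40.7
```

Emit:
jog_arm(delta_pos=[[0,-0.033,0.017],[0,-0.066,0.035],[0,-0.098,0.054],[0,-0.129,0.074],[0,-0.159,0.096]], rotation=[[0,0,0],[0,0,0],[0,0,0],[0,0,0],[0,0,0]], grip=[1,1,1,1,1])

```text
time_s: 4.12
eef_pos: [524.4, 171.5, 302.7]
ee_rot: [-180.0, -0.0, 98.1]
force: [3.2, 4.6, 0.0]
width: 0.125
grip_force: 40.8
```

```bash
python3 - <<'E'
from h import *
from plan import *
apply([0,-.175,.061],[0,0,0]);apply([0,-.159,.096],[0,0,0])
s_=get_state();print(s_["eef_pos"],s_["ee_rot"],load()[0],bar(1.24),s_["force"],s_["ft_torque"])
p=camera("side");cv2.imwrite("pics/s2.png",cv2.resize(p["pixels"][60:300,120:390],None,fx=2,fy=2))
E
```

```text
[524.41428143 171.48486154 302.73416699] [-1.79958953e+02 -2.88168849e-02  9.80805002e+01] [525.20180083 171.37031649 303.922     ] [525.4389932  171.57669651 300.63921083] [3.20033131 4.58982991 0.03343059] [ 0.66740656 -0.71670485 -0.00677208]
```

View pics/s2.png

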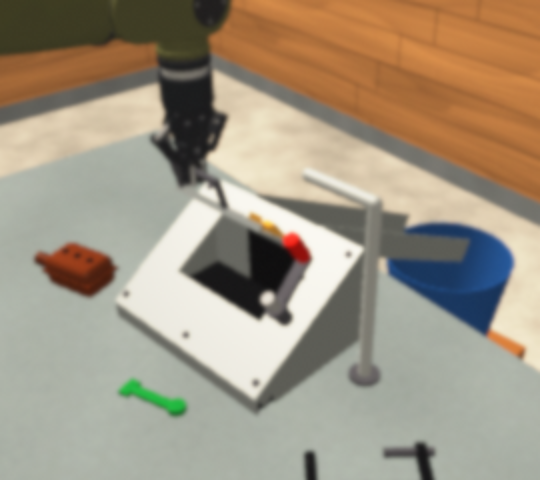

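The gripper (crop 190,170) holds the bar and the cover is following. Continue lowering.

Emit:
jog_arm(delta_pos=[[0,-0.029,0.023],[0,-0.057,0.048],[0,-0.084,0.073],[0,-0.11,0.1],[0,-0.135,0.127]], rotation=[[0,0,0],[0,0,0],[0,0,0],[0,0,0],[0,0,0]], grip=[1,1,1,1,1])

```text
time_s: 4.58
eef_pos: [498.1, 167.8, 277.8]
ee_rot: [180.0, -0.0, 98.1]
force: [-1.8, 4.9, 0.7]
width: 0.124
grip_force: 39.7
```

Emit:
jog_arm(delta_pos=[[0,-0.024,0.029],[0,-0.046,0.058],[0,-0.067,0.089],[0,-0.087,0.12],[0,-0.105,0.153]], rotation=[[0,0,0],[0,0,0],[0,0,0],[0,0,0],[0,0,0]], grip=[1,1,1,1,1])

```text
time_s: 5.0
eef_pos: [477.6, 164.9, 247.3]
ee_rot: [179.9, -0.0, 98.1]
force: [3.5, 5.9, -1.4]
width: 0.124
grip_force: 38.9
```

Emit:
jog_arm(delta_pos=[[0,-0.017,0.033],[0,-0.033,0.067],[0,-0.047,0.101],[0,-0.06,0.136],[0,-0.071,0.171]], rotation=[[0,0,0],[0,0,0],[0,0,0],[0,0,0],[0,0,0]], grip=[1,1,1,1,1])

```text
time_s: 5.42
eef_pos: [464.3, 163.0, 213.5]
ee_rot: [179.8, -0.1, 98.1]
force: [5.2, 6.1, -0.4]
width: 0.119
grip_force: 39.0
```

```bash
python3 - <<'E'
from h import *
from plan import *
for d in([0,-.135,.127],[0,-.105,.153],[0,-.071,.171]): apply(d,[0,0,0])
s_=get_state();print(s_["eef_pos"],s_["ee_rot"],load()[0],bar(.61),s_["force"],s_["ft_torque"])
p,R=load()
qs=np.r_[.58,.55,.52,.49,.46]
print((R.inv().apply(bar(0)+[-.2,-.2,3]-p)/200))
E
```

```text
[464.30240104 162.99430418 213.49858222] [ 1.79785008e+02 -5.11683942e-02  9.80691602e+01] [463.61805375 162.63635432 213.722     ] [463.69915983 162.85577058 210.37268456] [ 5.20403665  6.07734156 -0.36025774] [ 1.01005018 -1.26945078  0.07822535]
[1.74990660e-04 7.66615215e-03 5.33362774e-01]
```

Slower for the last part.

Emit:
jog_arm(delta_pos=[[0,-0.01,0.036],[0,-0.018,0.072],[0,-0.025,0.109],[0,-0.03,0.145],[0,-0.034,0.18]], rotation=[[0,0,0],[0,0,0],[0,0,0],[0,0,0],[0,0,0]], grip=[1,1,1,1,1])

```text
time_s: 5.83
eef_pos: [458.6, 162.2, 178.3]
ee_rot: [179.6, -0.1, 98.1]
force: [8.2, 6.9, 0.7]
width: 0.126
grip_force: 39.0
```

```bash
python3 - <<'E'
from plan import *
apply([0,-.034,.18],[0,0,0])
p,R=load()
qs=np.linspace(.4,-.012,16)
for k in(0,5,10): print([(R.inv().apply(bar(x)-bar(qs[k]))/200).round(3).tolist()[1:] for x in qs[k+1:k+6]])
print((R.inv().apply(bar(0)+[-.2,-.2,3]-p)/200))
E
```

```text
[[-0.002, 0.024], [-0.003, 0.049], [-0.003, 0.073], [-0.002, 0.097], [-0.001, 0.121]]
[[0.002, 0.024], [0.004, 0.048], [0.007, 0.073], [0.011, 0.097], [0.015, 0.121]]
[[0.005, 0.024], [0.011, 0.047], [0.017, 0.071], [0.024, 0.094], [0.032, 0.117]]
[1.74990660e-04 4.16661521e-02 3.53362774e-01]
```

Emit:
jog_arm(delta_pos=[[0,-0.002,0.024],[0,-0.003,0.049],[0,-0.003,0.073],[0,-0.002,0.097],[0,-0.001,0.121]], rotation=[[0,0,0],[0,0,0],[0,0,0],[0,0,0],[0,0,0]], grip=[1,1,1,1,1])

```text
time_s: 6.25
eef_pos: [459.0, 162.2, 154.9]
ee_rot: [179.6, -0.1, 98.1]
force: [8.0, 5.9, 0.9]
width: 0.119
grip_force: 39.0
```

Emit:
jog_arm(delta_pos=[[0,0.002,0.024],[0,0.004,0.048],[0,0.007,0.073],[0,0.011,0.097],[0,0.016,0.121]], rotation=[[0,0,0],[0,0,0],[0,0,0],[0,0,0],[0,0,0]], grip=[1,1,1,1,1])

```text
time_s: 6.67
eef_pos: [462.7, 162.8, 131.3]
ee_rot: [179.5, -0.1, 98.1]
force: [7.0, 7.1, 3.3]
width: 0.121
grip_force: 39.0
```

Emit:
jog_arm(delta_pos=[[0,0.006,0.024],[0,0.012,0.047],[0,0.019,0.071],[0,0.026,0.094],[0,0.034,0.117]], rotation=[[0,0,0],[0,0,0],[0,0,0],[0,0,0],[0,0,0]], grip=[1,1,1,1,1])

```text
time_s: 7.08
eef_pos: [467.9, 163.6, 114.0]
ee_rot: [-179.9, 0.0, 98.1]
force: [-36.5, -3.6, 70.2]
width: 0.122
grip_force: 46.5
```

```bash
python3 - <<'E'
from h import *
from plan import *
for d in([0,-.001,.121],[0,.016,.121],[0,.034,.117]): apply(d,[0,0,0])
s_=get_state();print(s_["eef_pos"],s_["ee_rot"],load()[0],bar(0),s_["force"],s_["ft_torque"])
E
```

```text
[467.94911234 163.56492535 114.03626483] [-1.79865840e+02  1.41849768e-03  9.80715431e+01] [466.58833094 163.05760651 105.922     ] [465.33117919 163.08629793 104.04944513] [-36.53396572  -3.6159164   70.20603926] [-6.08736484e-01  6.16730540e+00  1.37045700e-03]
```

Emit:
jog_arm(delta_pos=[[0,0.004,-0.02],[0,0.007,-0.035],[0,0.007,-0.035]], rotation=[[0,0,0],[0,0,0],[0,0,0]], grip=[1,1,1])

```text
time_s: 7.33
eef_pos: [467.5, 163.4, 114.1]
ee_rot: [-179.9, -0.0, 98.1]
force: [-4.8, 4.6, 9.2]
width: 0.121
grip_force: 41.0
```

```bash
python3 - <<'E'
from h import *
from plan import *
apply([0,.007,-.035],[0,0,0])
s_=get_state();print(s_["eef_pos"],load()[0],s_["force"])
for n in("side","scene"):
    p=camera(n);cv2.imwrite(f"pics/{n}3.png",cv2.resize(p["pixels"][100:300,150:390],None,fx=2.5,fy=2.5))
    D=w2d(cloud(p));ok=p["depth"]>0
    m=ok&(D[...,0]>105)&(D[...,0]<225)&(D[...,1]>-60)&(D[...,1]<90)&(abs(D[...,2])<40)
    d=D[m];print(n,m.sum(),np.percentile(d[:,2],[5,25,50,75]))
    if m.sum()>50:
        w=abs(d[:,2]-np.median(d[:,2]))<6;r=np.polyfit(235-d[w,0],d[w,2],1);print(r)
E
```

```text
[467.51036846 163.38608086 114.06925395] [467.97446029 163.25419087 112.922     ] [-4.84901374  4.558339    9.16850572]
side 1146 [3.02120205 4.93938101 6.1006778  7.35868115]
[-6.26374408e-04  6.11940411e+00]
scene 854 [2.4930614  4.79508471 6.4468784  8.11237538]
[0.00706539 5.84219232]
```

View pics/side3.png

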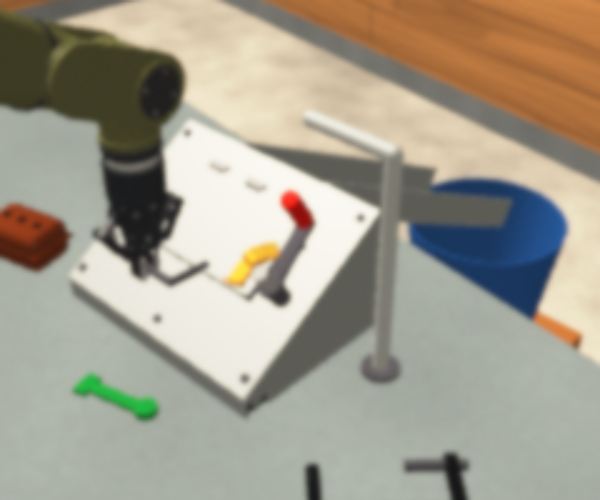

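The cover plate is flat on the deck (measured slope ≈ 0), and the bar is held at crop (150,270). Release with about 40 mm opening and retreat straight up.

Emit:
jog_arm(delta_pos=[[0,0,0],[0,0,0],[0,0,0],[0,0,0]], rotation=[[0,0,0],[0,0,0],[0,0,0],[0,0,0]], grip=[0.1,0.1,0.1,0.1])

```text
time_s: 7.77
eef_pos: [467.4, 162.7, 112.2]
ee_rot: [-179.9, 0.1, 98.1]
force: [-0.5, 0.5, 0.9]
width: 0.451
grip_force: 0.0
```

Emit:
jog_arm(delta_pos=[[0,0,-0.05],[0,0,-0.15],[0,0,-0.35],[0,0,-0.55],[0,0,-0.7]], rotation=[[0,0,0],[0,0,0],[0,0,0],[0,0,0],[0,0,0]], grip=[0.1,0.1,0.1,0.1,0.1])

```text
time_s: 8.18
eef_pos: [468.5, 163.2, 256.8]
ee_rot: [179.8, 0.0, 98.1]
force: [1.1, 0.3, 1.1]
width: 0.447
grip_force: 0.0
```

```bash
python3 - <<'E'
from h import *
from plan import *
apply([0,0,-.7],[0,0,0])
s_=get_state();print(s_["eef_pos"],load()[0],s_["joints"])
n="side";p=camera(n)
D=w2d(cloud(p));ok=p["depth"]>0
m=ok&(D[...,0]>105)&(D[...,0]<225)&(D[...,1]>-60)&(D[...,1]<90)&(abs(D[...,2])<40)
d=D[m];w=abs(d[:,2]-np.median(d[:,2]))<6;print(m.sum(),np.polyfit(235-d[w,0],d[w,2],1))
im=p["pixels"].astype(int);red=(im[...,2]>90)&(im[...,1]<.5*im[...,2])&(im[...,0]<.5*im[...,2])&(np.hypot(D[...,0]-200,D[...,1]+120)<90)
v,u=np.where(red);print("red",u.mean(),v.mean(),red.sum())
# latch grasp pose candidates: tool square to deck, closing dir angle phi in deck
for a in(.17,1.6):
    g=np.array([125+90*np.cos(a),-135+90*np.sin(a),75]);print(a,"grip pt",d2w(g), "pre",d2w(g+[0,0,90]))
E
```

```text
[468.45184648 163.16070352 256.84866695] [467.97446029 163.25419087 252.922     ] [ 1.30127763e+01 -1.30114319e+01  1.13821528e+02 -2.55822721e-02
  7.90186763e+01  4.94986999e+00]
1240 [4.25924824e-04 6.11566293e+00]
red 268.37113402061857 183.5979381443299 97
0.17 grip pt [596.05017851  25.2407141  212.06002032] pre [548.71332927  18.55425039 288.31298031]
1.6 grip pt [508.97767351  88.41857922 163.54647358] pre [461.64082427  81.7321155  239.79943357]
```

```bash
cat >> plan.py <<'E'
Rsd=Rz@np.array([[c,0,-s],[0,1,0],[s,0,c]])   # deck axes (s,y,n) -> world
def ltool(a):  # tool square to deck, y along handle tangent at angle a
    z=np.array([0,0,-1.]);y=-np.array([-np.sin(a),np.cos(a),0]);x=np.cross(y,z)
    return Ro.from_matrix(Rsd@np.c_[x,y,z])
def ltcp(a,n): return d2w([125+90*np.cos(a),-135+90*np.sin(a),n+6])
E
python3 - <<'E'
from plan import *
p,R=load();Rt=ltool(.17)
rv=(R.inv()*Rt).as_rotvec();print("rotvec deg",np.degrees(rv))
pt=ltcp(.17,75+65);print("pre",pt,"shift in tool",R.inv().apply(pt-p)/200)
mid=p+[10,-60,90]
print(R.inv().apply(mid-p)/200, rv/3/(np.pi/2))
E
```

```text
rotvec deg [-26.61758315  22.42509215  78.03727056]
pre [558.70666411  19.96583717 272.2151332 ] shift in tool [-0.77304545  0.34856544 -0.09646567]
[-0.30404859  0.0073794  -0.45      ] [-0.09858364  0.0830559   0.28902693]
```

Emit:
jog_arm(delta_pos=[[-0.1,0,-0.4],[-0.1,0,-0.4],[-0.1,0,-0.4],[-0.1,0,-0.4],[-0.1,0,-0.4]], rotation=[[-0.1,0.083,0.29],[-0.1,0.083,0.29],[-0.1,0.083,0.29],[-0.1,0.083,0.29],[-0.1,0.083,0.29]], grip=[-0.4,-0.4,-0.4,-0.4,-0.4])

```text
time_s: 8.65
eef_pos: [470.2, 142.7, 334.4]
ee_rot: [172.8, -9.3, 72.3]
force: [1.3, -0.7, -0.8]
width: 0.703
grip_force: 0.0
```

```bash
python3 - <<'E'
from h import *
from plan import *
apply([-.1,0,-.4],[-.1,.083,.29])
s_=get_state();print(s_["eef_pos"],s_["ee_rot"],load()[0],load()[1].as_euler("xyz",degrees=True))
pt=ltcp(.17,75+65)
d,r=delta(load()[0]+(pt+[0,0,40]-load()[0])/2,ltool(.17));print(d,r,r/2)
E
```

```text
[470.24002724 142.73881953 334.35350493] [172.77545226  -9.29157862  72.31609629] [470.78280826 143.45234293 332.922     ] [172.92658316  -9.21091117  72.45244363]
[-0.233  0.299  0.052] [-0.196  0.165  0.577] [-0.098   0.0825  0.2885]
```

Emit:
jog_arm(delta_pos=[[-0.23,0.3,0.05],[-0.23,0.3,0.05],[-0.23,0.3,0.05],[-0.23,0.3,0.05],[-0.23,0.3,0.05]], rotation=[[-0.1,0.08,0.29],[-0.1,0.08,0.29],[-0.1,0.08,0.29],[-0.1,0.08,0.29],[-0.1,0.08,0.29]], grip=[-0.4,-0.4,-0.4,-0.4,-0.4])

```text
time_s: 9.07
eef_pos: [514.1, 81.7, 321.3]
ee_rot: [170.5, -20.1, 46.8]
force: [0.0, -0.5, 0.4]
width: 0.695
grip_force: 0.0
```

```bash
python3 - <<'E'
from h import *
from plan import *
apply([-.23,.3,.05],[-.1,.08,.29])
s_=get_state();print(s_["eef_pos"],s_["ee_rot"],load()[0],load()[1].as_euler("xyz",degrees=True))
pt=ltcp(.17,75+65)
print(delta(pt,ltool(.17)))
E
```

```text
[514.13820979  81.72641473 321.32405859] [170.50265273 -20.14891704  46.84416264] [515.16185277  82.22192506 323.05608213] [170.40241424 -20.29800876  46.87916782]
(array([-0.162,  0.331,  0.27 ]), array([-0.095,  0.084,  0.288]))
```

Emit:
jog_arm(delta_pos=[[-0.16,0.33,0.27],[-0.16,0.33,0.27],[-0.16,0.33,0.27],[-0.16,0.33,0.27],[-0.16,0.33,0.27]], rotation=[[-0.095,0.085,0.29],[-0.095,0.085,0.29],[-0.095,0.085,0.29],[-0.095,0.085,0.29],[-0.095,0.085,0.29]], grip=[-0.4,-0.4,-0.4,-0.4,-0.4])

```text
time_s: 9.48
eef_pos: [557.5, 20.6, 269.5]
ee_rot: [174.1, -31.3, 19.4]
force: [0.6, 0.1, -0.6]
width: 0.699
grip_force: 0.0
```

```bash
python3 - <<'E'
from h import *
from plan import *
apply([-.16,.33,.27],[-.095,.085,.29])
s_=get_state();p=camera("wrist");M=np.array(p["mount"]);cv2.imwrite("pics/w2.png",p["pixels"])
print(s_["eef_pos"],s_["ee_rot"],load()[0],load()[1].as_euler("xyz",degrees=True))
K=p["camera_matrix"];d=p["depth"];v,u=np.mgrid[:384,:512]
c_=np.stack([(u-K[0][2])/K[0][0]*d,(v-K[1][2])/K[1][1]*d,d],-1)
T=c_@M[:3,:3].T+M[:3,3]
W=T@Ro.from_euler("xyz",s_["ee_rot"],degrees=True).as_matrix().T+s_["eef_pos"]
D=w2d(W);im=p["pixels"].astype(int)
red=(im[...,2]>90)&(im[...,1]<.5*im[...,2])&(im[...,0]<.5*im[...,2])&(d>0)&(D[...,2]>30)&(D[...,2]<110)
q=D[red];print(red.sum(),q.mean(0),q[:,2].max())
t=q[q[:,2]>90];print("top",len(t),t.mean(0),t.min(0),t.max(0));e=(t.min(0)+t.max(0))/2;print("ang",np.arctan2(e[1]+135,e[0]-125),np.hypot(e[1]+135,e[0]-125))
print(delta(ltcp(.17,140),ltool(.17)))
E
```

```text
[557.50597315  20.58972002 269.50684997] [174.05614537 -31.3388492   19.41782459] [558.73460036  20.37452722 272.33808682] [174.02387449 -31.64475538  19.2860439 ]
1535 [ 218.93325223 -122.02596865   83.51743269] 94.0780658703968
top 968 [ 215.96991164 -122.83949923   91.86878241] [ 203.32659535 -135.1596549    90.00623531] [ 228.12186866 -110.74845585   94.07806587]
ang 0.13200328749682091 91.52044063895272
(array([-0.001,  0.002,  0.   ]), array([ 0.   , -0.001, -0.002]))
```

View pics/w2.png

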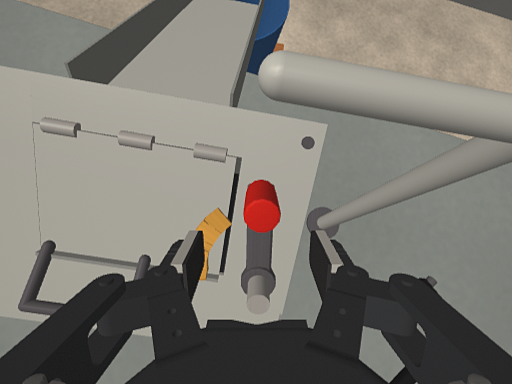

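The wrist view shows the red post (262,205) between the pads, and the conduit well clear. The measured angle is about 0.14. Descend.

```bash
python3 - <<'E'
from plan import *
print(delta(ltcp(.14,74),ltool(.14)))
E
```

```text
(array([-0.001,  0.015,  0.33 ]), array([ 0.   , -0.001,  0.017]))
```

Emit:
jog_arm(delta_pos=[[0,0.015,0.12],[0,0.015,0.24],[0,0.015,0.33],[0,0.015,0.33]], rotation=[[0,0,0.017],[0,0,0.017],[0,0,0.017],[0,0,0.017]], grip=[-0.4,-0.4,-0.4,-0.4])

```text
time_s: 9.87
eef_pos: [593.8, 23.3, 213.1]
ee_rot: [175.0, -31.4, 17.8]
force: [-1.3, -0.2, -0.7]
width: 0.703
grip_force: 0.0
```

Emit:
jog_arm(delta_pos=[[0,0,0],[0,0,0],[0,0,0],[0,0,0],[0,0,0]], rotation=[[0,0,0],[0,0,0],[0,0,0],[0,0,0],[0,0,0]], grip=[1,1,1,1,1], force=25)

```text
time_s: 10.28
eef_pos: [595.0, 22.5, 218.9]
ee_rot: [174.9, -32.0, 17.6]
force: [-0.2, 1.2, 1.7]
width: 0.292
grip_force: 25.5
```

```bash
python3 - <<'E'
from h import *
from plan import *
apply([0,.015,.33],[0,0,.017])
s_=get_state();print(w2d(s_["eef_pos"]),w2d(load()[0]),s_["force"],s_["width"]*85)
# arc schedule: 0.1 rad/row; lift profile
def lift(a): return float(np.interp(a,[.6,1.12,1.65],[0,10,10]))
p,R=load();off=R.inv().apply(p-ltcp(.14,74));print(off)
A=list(np.linspace(.14,1.6,21))
for k in range(0,20,5):
    R0=ltool(A[k]);p0=ltcp(A[k],74+lift(A[k]))
    print(A[k],[(R0.inv().apply(ltcp(a,74+lift(a))-p0)/200).round(3).tolist() for a in A[k+1:k+6]],[((R0.inv()*ltool(a)).as_rotvec()[2]/(np.pi/2)).round(3) for a in A[k+1:k+6]])
E
```

```text
[ 216.08024356 -122.2868341    81.54252621] [ 214.40793701 -122.35443075   80.06072817] [-0.15452463  1.16256723  1.69464261] 24.832377742221205
[ 0.29783655 -0.04552462 -0.06045245]
0.14 [[-0.001, -0.033, 0.0], [-0.005, -0.065, 0.0], [-0.011, -0.098, 0.0], [-0.019, -0.13, 0.0], [-0.03, -0.161, 0.0]] [np.float64(-0.046), np.float64(-0.093), np.float64(-0.139), np.float64(-0.186), np.float64(-0.232)]
0.505 [[-0.001, -0.033, 0.0], [-0.005, -0.065, -0.005], [-0.011, -0.098, -0.012], [-0.019, -0.13, -0.019], [-0.03, -0.161, -0.026]] [np.float64(-0.046), np.float64(-0.093), np.float64(-0.139), np.float64(-0.186), np.float64(-0.232)]
0.87 [[-0.001, -0.033, -0.007], [-0.005, -0.065, -0.014], [-0.011, -0.098, -0.021], [-0.019, -0.13, -0.024], [-0.03, -0.161, -0.024]] [np.float64(-0.046), np.float64(-0.093), np.float64(-0.139), np.float64(-0.186), np.float64(-0.232)]
1.2349999999999999 [[-0.001, -0.033, -0.0], [-0.005, -0.065, 0.0], [-0.011, -0.098, -0.0], [-0.019, -0.13, -0.0], [-0.03, -0.161, -0.0]] [np.float64(-0.046), np.float64(-0.093), np.float64(-0.139), np.float64(-0.186), np.float64(-0.232)]
```

Emit:
jog_arm(delta_pos=[[-0.001,-0.033,0],[-0.005,-0.065,0],[-0.011,-0.098,0],[-0.019,-0.13,0],[-0.03,-0.161,0]], rotation=[[0,0,-0.046],[0,0,-0.093],[0,0,-0.139],[0,0,-0.186],[0,0,-0.232]], grip=[1,1,1,1,1])

```text
time_s: 10.7
eef_pos: [582.0, 52.1, 213.4]
ee_rot: [162.8, -27.9, 41.4]
force: [-0.0, 0.7, 3.1]
width: 0.293
grip_force: 25.6
```

```bash
python3 - <<'E'
from h import *
from plan import *
apply([-.03,-.161,0],[0,0,-.232])
s_=get_state();print(w2d(s_["eef_pos"]),w2d(load()[0]),w2d(ltcp(.505,74)),s_["force"],s_["width"]*85,s_["ee_rot"],load()[1].as_euler("xyz",degrees=True))
E
```

```text
[205.81262147 -91.16607813  81.52697026] [203.97042187 -91.30772733  80.03871563] [203.7657027  -91.45733037  80.        ] [-0.0055117   0.73664764  3.11395498] 24.873645944256147 [162.82688943 -27.86260749  41.43788374] [163.08638424 -27.75209095  41.14794633]
```

Tracking well; continue over the cam.

Emit:
jog_arm(delta_pos=[[-0.001,-0.033,0],[-0.005,-0.065,-0.005],[-0.011,-0.098,-0.012],[-0.019,-0.13,-0.019],[-0.03,-0.161,-0.026]], rotation=[[0,0,-0.046],[0,0,-0.093],[0,0,-0.139],[0,0,-0.186],[0,0,-0.232]], grip=[1,1,1,1,1])

```text
time_s: 11.12
eef_pos: [558.1, 74.5, 205.6]
ee_rot: [154.1, -20.1, 62.7]
force: [5.8, 2.2, -2.7]
width: 0.294
grip_force: 24.9
```

Emit:
jog_arm(delta_pos=[[-0.001,-0.033,-0.007],[-0.005,-0.065,-0.014],[-0.011,-0.098,-0.021],[-0.019,-0.13,-0.024],[-0.03,-0.161,-0.024]], rotation=[[0,0,-0.046],[0,0,-0.093],[0,0,-0.139],[0,0,-0.186],[0,0,-0.232]], grip=[1,1,1,1,1])

```text
time_s: 11.53
eef_pos: [529.4, 86.7, 194.5]
ee_rot: [149.1, -10.1, 81.7]
force: [6.4, 1.8, -2.8]
width: 0.296
grip_force: 25.0
```

Emit:
jog_arm(delta_pos=[[-0.001,-0.033,0],[-0.005,-0.065,0],[-0.011,-0.098,0],[-0.019,-0.13,0],[-0.03,-0.161,0]], rotation=[[0,0,-0.046],[0,0,-0.093],[0,0,-0.139],[0,0,-0.186],[0,0,-0.232]], grip=[1,1,1,1,1])

```text
time_s: 11.95
eef_pos: [501.4, 87.7, 176.9]
ee_rot: [147.7, 1.0, 99.6]
force: [6.9, 2.2, -3.9]
width: 0.3
grip_force: 25.0
```

```bash
python3 - <<'E'
from h import *
from plan import *
for d in([-.03,-.161,-.026],[-.03,-.161,-.024],[-.03,-.161,0]): apply(d,[0,0,-.232])
s_=get_state();e=w2d(s_["eef_pos"]);print(e,"ang",np.arctan2(e[1]+135,e[0]-125),w2d(load()[0]),w2d(ltcp(1.6,84)),s_["force"],s_["width"]*85)
E
```

```text
[123.05009161 -44.68574768  90.34642461] ang 1.5923832353082987 [122.30851807 -44.81045194  89.93566958] [122.37204299 -45.03837573  90.        ] [ 6.92204431  2.21743177 -3.91869393] 25.49016856600228
```

Emit:
jog_arm(delta_pos=[[0,0,0.02],[0,0,0.04],[0,0,0.04],[0,0,0.04]], rotation=[[0,0,0],[0,0,0],[0,0,0],[0,0,0]], grip=[1,1,1,1])

```text
time_s: 12.28
eef_pos: [505.2, 88.2, 170.4]
ee_rot: [147.9, 0.9, 99.4]
force: [-7.6, 0.1, 6.0]
width: 0.296
grip_force: 26.5
```

Emit:
jog_arm(delta_pos=[[0,0,0.04],[0,0,0.04],[0,0,0.04],[0,0,0.04]], rotation=[[0,0,0],[0,0,0],[0,0,0],[0,0,0]], grip=[-0.2,-0.2,-0.2,-0.2])

```text
time_s: 12.62
eef_pos: [509.4, 88.6, 162.4]
ee_rot: [147.9, 0.8, 99.3]
force: [0.2, 0.3, 0.2]
width: 0.603
grip_force: 0.0
```

Emit:
jog_arm(delta_pos=[[0,0,-0.1],[0,0,-0.25],[0,0,-0.45],[0,0,-0.65],[0,0,-0.8]], rotation=[[0,0,0],[0,0,0],[0,0,0],[0,0,0],[0,0,0]], grip=[-0.2,-0.2,-0.2,-0.2,-0.2])

```text
time_s: 13.03
eef_pos: [424.2, 76.7, 301.4]
ee_rot: [147.7, 0.9, 99.3]
force: [1.2, -0.5, 0.2]
width: 0.6
grip_force: 0.0
```

```bash
python3 - <<'E'
from h import *
from plan import *
s_=get_state();p=camera("wrist");M=np.array(p["mount"]);cv2.imwrite("pics/w3.png",p["pixels"])
print(s_["eef_pos"],s_["time_s"])
K=p["camera_matrix"];d=p["depth"];v,u=np.mgrid[:384,:512]
c_=np.stack([(u-K[0][2])/K[0][0]*d,(v-K[1][2])/K[1][1]*d,d],-1)
T=c_@M[:3,:3].T+M[:3,3]
D=w2d(T@Ro.from_euler("xyz",s_["ee_rot"],degrees=True).as_matrix().T+s_["eef_pos"]);im=p["pixels"].astype(int)
red=(im[...,2]>90)&(im[...,1]<.5*im[...,2])&(im[...,0]<.5*im[...,2])&(d>0)&(D[...,2]>30)&(D[...,2]<120)
q=D[red];t=q[q[:,2]>np.percentile(q[:,2],95)-4];e=(t.min(0)+t.max(0))/2
print("top n",np.median(t[:,2]),"ang",np.arctan2(e[1]+135,e[0]-125),np.hypot(e[1]+135,e[0]-125))
m=(d>0)&(D[...,0]>105)&(D[...,0]<225)&(D[...,1]>-30)&(D[...,1]<90)&(abs(D[...,2])<40)
k=D[m];w=abs(k[:,2]-np.median(k[:,2]))<6;print("cover",m.sum(),np.polyfit(235-k[w,0],k[w,2],1))
deck=(d>0)&(abs(D[...,0]-255)<15)&(abs(D[...,1])<120);print("deck n",np.median(D[deck][:,2]) if deck.any() else None)
E
```

```text
[424.21205232  76.73228668 301.38190068] 13.0333
top n 93.23149147461824 ang 1.610881494292842 89.74632970999262
cover 9853 [1.12136196e-03 4.86552794e+00]
deck n -1.0959611143850196
```

View pics/w3.png

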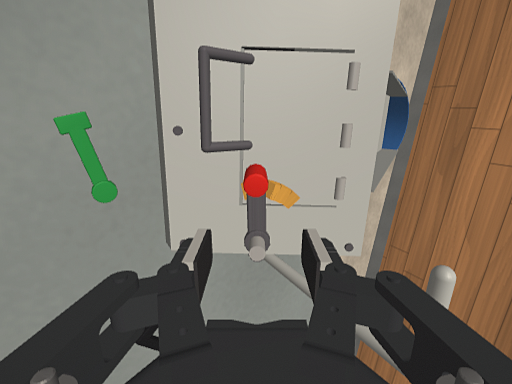

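The wrist view shows the handle (256,180) across the cover and past the cam. Its top is at n ≈ 94–95 (lift ≈ 2 mm), its angle is 1.61, and the cover is flat, so it is in the notch and nothing is being touched.

```bash
python3 -c "
from cell import *
print(hand_in())"
```

```text
the job is handed in; nothing more can be done
None
```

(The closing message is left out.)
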